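# Bring the microscope picture up on the screen

## Robot

A 6-joint arm with a two-finger parallel gripper is mounted at the origin on the work surface. World frame = base frame: x ahead of the robot, y to its left, z up, the work surface at z = 0. Lengths are in mm, angles in degrees, forces in N, time in s.
With the tool pointing down it reaches from about 300 to 850 mm from the base axis. Payload 4.2 kg.
Tool frame: the origin (TCP) lies on the centre line of the jaws, within the pads' length; the fingertips stand 11 mm ahead of it and the grasp point (between the pads) lies 8 mm behind it; z points along the fingers, y is the line along which they close (so a half turn about z gives the same grasp; the last joint's range is limited). The gripper opens to 91 mm and grips with 3 to 60 N. Pads are 32 mm wide; open, the fingers measure 118 mm over their backs; the gripper's body (76 mm by 178 mm) begins 60 mm behind the grasp point.
Start: joints at [71.963, 18.312, 89.639, -0, 72.044, -1.146], TCP at [167.067, 550.21, 224.976] pointing down, gripper open.
Joint ranges: [-177.97, 177.97], [-48.28, 115.42], [12.27, 149.76], [-77.06, 257.06], [2.81, 150.46], [-146.56, 146.56]. Speed limits (degrees/s): [147.25, 147.25, 180, 180, 180, 180].

## Interface

Orientations are given as [roll, pitch, yaw] about the fixed x, y, z axes, in that order (R = Rz(yaw) Ry(pitch) Rx(roll)).
In Python, from workcell import env, grab_frame, camera_model, models gives the robot as it stands.
- The arm moves only by the shell command python3 -m crank 'ROWS' [FORCE]. ROWS is text: rows parted by semicolons, each of 7 numbers parted by spaces: the closure, from -1 (fully open) to 1 (shut), so that 0 is half open, then the shift along the tool's x, y, z in mm, then the turn, a rotation vector about the tool's x, y, z in degrees. A call has 1 to 10 rows; each row shifts and turns the commanded pose from where the row before left it, along the tool's axes as they then stand; what a row does not reach is not made up. A row lasts 1/8 s, in which the tool goes at most 62.5 mm and 10.7 degrees, less where a joint would pass 70% of its speed; a pose out of reach is approached as far as the arm can. A call is refused whole if a number of a shift passes 62.5 or a number of a turn 10.7, either way. A call with a gripper value outside its range is refused whole. The fingers move at their own pace and stop on an object; FORCE is the grip in N (left out, the last holds). Time passes only in rows, so rows that do not move let the fingers close. It gives the time, the measured TCP pose, the force, the opening and the grip force at its end, in the units of the state.
- env.state(): the state, without advancing time (a new reading comes with each control period).
- grab_frame(name): name is "scene" or "side" or "wrist"; returns the picture (480x640x3 uint8, blue, green, red); there is no depth.
- camera_model(name): a dict with "K" (3x3 intrinsics, pixels), "k1" (the pictures are not rectified: a ray, as slopes to the right and down, at radius r is drawn at 1 + k1 r^2 times it, then the intrinsics apply), "R" (3x3) and "t" (3): a world point X has camera coordinates R X + t; the wrist camera has in their place "mount" (4x4, takes a point from camera to tool coordinates, whose origin is the TCP and whose axes are the flange's). Camera axes: x right, y down, z forward; pixel columns grow to the right and rows downward; lengths in mm; the calibration is good to about 2 mm. A picture is of the moment at which its call begins: read the wrist's pose just before it. camera_model takes no time and is no camera call.
- env.job_done(): hands the job in; it is judged then, once.
Trained networks look in the newest picture that a camera, given by its name, has taken for a name from the list of things; names that differ only in an ending like _2 or _b are one class to them, and where a whole thing is asked for, a point or a joint stands for the part that bears it (a point fixed in the world has none). Each returns a list of dicts, best first, with "p" (0 to 1); they miss things now and then, are a little off and sometimes report something else, mostly with a low value. They report only what shows in the picture. A call takes as long as a camera call. They do not tell look-alikes from the thing itself.
- models.search_frame(name, camera): "point" ([x, y, z] in mm, in world coordinates, good to about 4 mm: the middle of the surface that is visible of it).
The state is a dict: "time_s": time; "qpos": joint angles; "qvel": joint speeds; "effort": joint torques, N m; "ee_pos": TCP position; "ee_rot": TCP orientation; "force": force on the tool from outside, world axes, zero at the start; "torque": the same for the moment, N m; "gripper_width": finger opening in mm; "gripper_force": force on a finger pad.
Only numpy, scipy, OpenCV 4.12 (cv2) and the standard library are available. Lean on these libraries where they do the work, as an engineer would, in place of code of your own. Each camera call takes 0.05 s, during which the arm holds its last target. There are 200 camera calls.

## Task

Bring the microscope's picture up on the screen: first switch on the lamp by pressing the raised half of the rocker on the white lamp box fully down, then on the camera's key pad press the large round key fully down, and after it the long bar key fully down. Leave the small round key and the square key up, only press and lift nothing, do not push the lamp box along, and leave the bottles, glassware and cap where they stand.

Things in the scene. Friction and masses are not known exactly. Their poses are not given: they have to be found in the camera images.
- lamp_box: the microscope's lamp supply: a white case 160 (its x) x 130 (its y) x 70 mm high on four rubber feet, about 1.6 kg, standing loose on the bench; origin at the centre of its underside, z up. On the middle of its top is one grey rocker (in a black surround) switch; its top face is 70 mm above the bench
- rocker_raised_half (a point): the point to press on the rocker: on the top face of the rocker's half on the box's +x side, the half that stands up while the lamp is off, in the middle of the rocker's width and 18 mm from its pivot line (this half is 28 mm long from the pivot and 32 mm wide). It moves with the rocker: when off it stands about 5.7 mm above the pivot line, which is 75 mm above the bench at the centre of the box; when fully on this half lies level at 75 mm and the other half stands up
- lamp_rocker (a joint): the rocker, rad: 0 = off (the half on the box's +x side stands up), 0.32 = fully on (that half pressed level with the pivot, against its stop). It stays where it is left; pushing it over takes about 3 to 4 N at the point given. It may start up to 0.06
- key_pad: the camera's control pad: a grey slab 164 x 164 x 24 mm fixed to the bench; origin at the centre of its underside, z up. It carries four white keys in a 2 x 2 pattern, their centres 76 mm apart, each in a black 58 mm square collar 3 mm thick; which key is in which place changes, and the pad and the lamp box may swap sides
- key_big_round_top (a point): the large round key, 36 mm across; this point is the centre of its top face, 40 mm above the bench when the key is up and 32 mm when it is fully down (8 mm above the slab)
- key_big_round (a joint): how far that key is pressed, m: 0 = up, 0.008 = fully down against its stop; it takes about 3.5 N and the key stays where it is left (it latches, no spring back)
- key_bar_top (a point): the long bar key, 48 mm (along the pad's y) x 16 mm; this point is the centre of its top face, 40 mm above the bench when the key is up and 32 mm when it is fully down (8 mm above the slab)
- key_bar (a joint): how far that key is pressed, m: 0 = up, 0.008 = fully down against its stop; it takes about 3.5 N and the key stays where it is left (it latches, no spring back)
- key_small_round_top (a point): the small round key, 18 mm across (not to be pressed); this point is the centre of its top face, 40 mm above the bench when the key is up and 32 mm when it is fully down (8 mm above the slab)
- key_small_round (a joint): how far that key is pressed, m: 0 = up, 0.008 = fully down against its stop; it takes about 3.5 N and the key stays where it is left (it latches, no spring back)
- key_square_top (a point): the square key, 24 x 24 mm (not to be pressed); this point is the centre of its top face, 40 mm above the bench when the key is up and 32 mm when it is fully down (8 mm above the slab)
- key_square (a joint): how far that key is pressed, m: 0 = up, 0.008 = fully down against its stop; it takes about 3.5 N and the key stays where it is left (it latches, no spring back)
- dropper_a: small white dropper bottle with an orange cap, 28 mm across, 72 mm tall, between the lamp box and the pad; loose, to be left alone; origin at the centre of its underside
- dropper_b: a like dropper bottle beyond the pad; loose, to be left alone; origin at the centre of its underside
- vial: small glass vial, 24 mm across, 55 mm tall, on the robot's side of the pad; loose, to be left alone; origin at the centre of its underside
- beaker: small glass beaker, 48 mm across, 60 mm tall; loose, to be left alone; origin at the centre of its underside
- blue_cap: blue screw cap, 28 mm across, 12 mm high, on the robot's side of the lamp box; loose, to be left alone; origin at the centre of its underside
- dish: small glass dish, 54 mm across, 14 mm high, beyond the lamp box; loose, to be left alone; origin at the centre of its underside
There are look-alikes about, which are no part of the job. Leave any red look-alike of the lamp_box alone.

How it is judged:
By the outcome, as a careful person would: the job done as asked, in the order asked, and still so for the second after the job is handed in, with the robot touching nothing.
It also fails if it takes over 37 s, if anything falls off the work surface, if the arm or the gripper's body presses on something with over 40 N, if the wrist force passes 120 N, or if a joint passes its speed limit or range.

## Working session

There is one attempt and no reset: what is moved stays moved. The work goes in short steps, Python scripts to look and compute and a shell command to move; the robot and the scene stay as the last step left them, time stands still between calls to the robot, and variables do not carry over. Pictures are saved under pics/ and viewed, at most 10 in all, crops included, and the job is handed in when it is done.

```bash
mkdir -p pics; ls; python3 - <<'E'
from workcell import env, grab_frame, camera_model, models
import cv2
s=env.state(); print(s['time_s'],s['ee_pos'],s['ee_rot'],s['gripper_width'],s['force'])
for c in ['scene','side']:
    cv2.imwrite(f'pics/{c}0.png',grab_frame(c))
    for n in ['lamp_box','rocker_raised_half','key_pad','key_big_round_top','key_bar_top','key_small_round_top','key_square_top','dropper_a']:
        print(c,n,[(round(d['p'],2),[round(v) for v in d['point']]) for d in models.search_frame(n,c)[:3]])
E
```

```text
pics
0.0 [166.91120361 549.7431859  224.1230261 ] [-1.79899948e+02 -1.81961020e-03  1.63108766e+02] 91.10533722543761 [-0.18390367  0.2755523   0.76377991]
scene lamp_box [(0.9, [377, 367, 70]), (0.59, [346, -181, 69]), (0.56, [536, 146, 70])]
scene rocker_raised_half [(0.86, [524, 157, 74]), (0.73, [325, -184, 76]), (0.61, [359, 390, 77])]
scene key_pad [(0.55, [592, -191, 23])]
scene key_big_round_top [(0.68, [540, -154, 38]), (0.4, [628, 109, 8])]
scene key_bar_top [(0.69, [562, -235, 36])]
scene key_small_round_top [(0.55, [616, -145, 43])]
scene key_square_top [(0.8, [626, -214, 38]), (0.37, [521, 155, 76])]
scene dropper_a [(0.9, [703, -179, 48]), (0.65, [460, -11, 40]), (0.63, [561, -235, 37])]
side lamp_box [(0.96, [337, 341, 66]), (0.72, [500, 122, 70]), (0.69, [690, -8, 40])]
side rocker_raised_half [(0.91, [321, -184, 74]), (0.86, [514, 152, 76]), (0.6, [684, -185, 38])]
side key_pad [(0.71, [560, -206, 24]), (0.25, [534, -157, 43])]
side key_big_round_top [(0.83, [532, -162, 36]), (0.5, [608, -150, 38])]
side key_bar_top [(0.72, [549, -237, 40])]
side key_small_round_top [(0.42, [608, -146, 39])]
side key_square_top [(0.49, [627, -221, 40]), (0.34, [548, -235, 42])]
side dropper_a [(0.9, [446, -14, 35]), (0.79, [685, -183, 38])]
```

View pics/scene0.png

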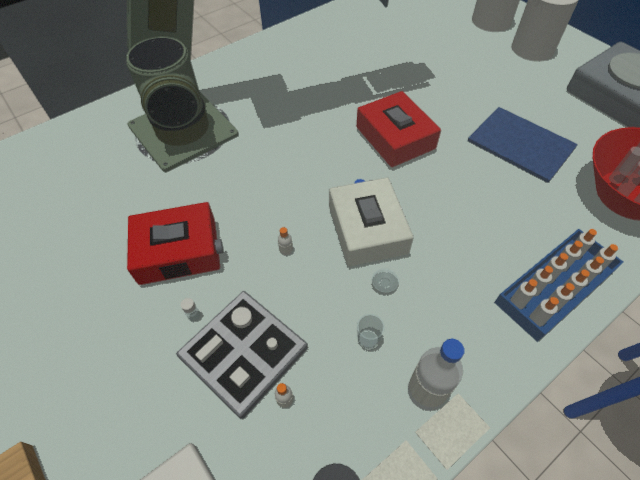

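View pics/side0.png

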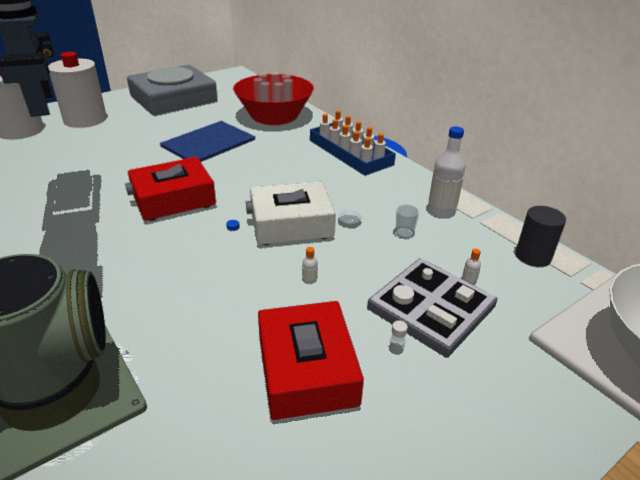

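The white lamp box is at scene (370,212) and side (290,210). Its red look-alikes are at scene (172,240) and (399,125). On the pad in the scene picture, the big round key is at (241,317), the bar at (209,348), the square at (239,378) and the small round at (272,343). I choose the white box. I'll check it in an enlarged crop with a projected grid, and work out the approach.

```bash
cat > h.py <<'E'
import numpy as np, cv2
from scipy.spatial.transform import Rotation as Ro
from workcell import env, grab_frame, camera_model, models
def cam(name,s=None):
    m=camera_model(name)
    if 'mount' in m:
        s=s or env.state(); T=np.eye(4); T[:3,:3]=Ro.from_euler('xyz',s['ee_rot'],degrees=True).as_matrix(); T[:3,3]=s['ee_pos']
        W=np.linalg.inv(T@np.array(m['mount'])); R,t=W[:3,:3],W[:3,3]
    else: R,t=np.array(m['R']),np.array(m['t'])
    return np.array(m['K']),m['k1'],R,t
def ray(c,uv):
    K,k1,R,t=c; D=np.array([k1,0,0,0.])
    p=cv2.undistortPointsIter(np.array([[uv]],float),K,D,None,None,(3,50,1e-9))[0,0]
    return -R.T@t, R.T@np.array([p[0],p[1],1])
def atz(c,uv,z):
    o,d=ray(c,uv); return o+d*(z-o[2])/d[2]
def proj(c,X):
    K,k1,R,t=c
    return cv2.projectPoints(np.array(X,float).reshape(-1,1,3),cv2.Rodrigues(R)[0],t,K,np.array([k1,0,0,0.]))[0][:,0]
def delta(target,s=None):  # TCP target -> tool-frame shift
    s=s or env.state(); return Ro.from_euler('xyz',s['ee_rot'],degrees=True).inv().apply(np.array(target)-s['ee_pos'])
E
python3 - <<'E'
from h import *
np.set_printoptions(suppress=True,precision=2)
print(np.array(camera_model('wrist')['mount']),camera_model('wrist')['K'])
a=cv2.imread('pics/scene0.png');b=cv2.imread('pics/side0.png')
im=np.hstack([cv2.resize(a[170:270,320:420],(400,400),interpolation=2),cv2.resize(b[165:265,240:340],(400,400),interpolation=2)])
cv2.imwrite('pics/crop.png',im)
print(delta([525,152,225]))
E
```

```text
[[  -0.     -0.95   -0.3    84.62]
 [   1.     -0.     -0.     -0.09]
 [   0.     -0.3     0.95 -159.53]
 [   0.      0.      0.      1.  ]] [[414.64   0.   314.47]
 [  0.   414.64 240.18]
 [  0.     0.     1.  ]]
[-458.2  -277.04   -0.04]
```

View pics/crop.png

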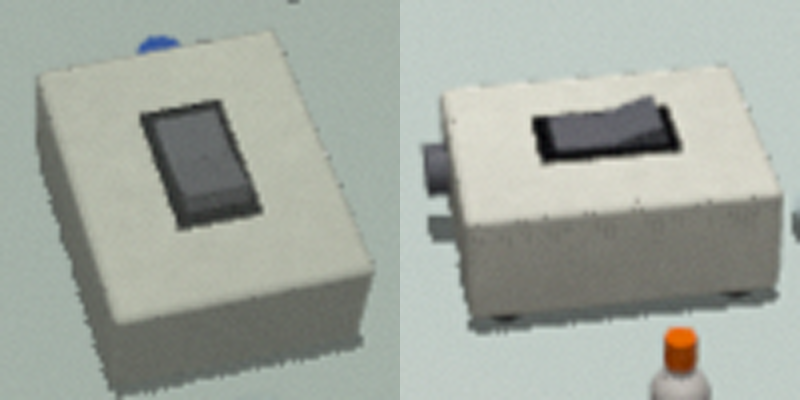

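The crop shows the raised half on the white box's side away from the robot: scene crop (215,195), side crop (645,110). The stub and blue cap are on the opposite side. Next I measure the box from its top corners and the keys from both views.

```bash
python3 - <<'E'
from h import *
np.set_printoptions(suppress=True,precision=1)
cs=cam('scene');cd=cam('side')
A=np.array([(38,72),(268,32),(372,268),(118,325)])/4+[320,170]
B=np.array([(44-0,88),(330,66),(382,197),(62,226)])/4+[240,165]
for c,P in((cs,A),(cd,B)):
    W=np.array([atz(c,p,70) for p in P]); print(W[:,:2].tolist(),W.mean(0),[round(float(np.linalg.norm(W[i]-W[i-1])),1) for i in range(4)])
for n,p,q in [('big',(241,317),(403,295)),('bar',(209,348),(442,316)),('sq',(239.5,377.5),(465,294)),('small',(272,343),(428,273))]:
    print(n,atz(cs,p,40),atz(cd,q,40))
E
python3 -m crank '1 -46 -28 0 0 0 0; 1 -46 -28 0 0 0 0; 1 -46 -28 0 0 0 0; 1 -46 -28 0 0 0 0; 1 -46 -28 0 0 0 0; 1 -46 -28 0 0 0 0; 1 -46 -28 0 0 0 0; 1 -46 -28 0 0 0 0; 1 -46 -28 0 0 0 0; 1 -44 -25 0 0 0 0'
```

```text
[[422.03939901378567, 133.25848233107476], [474.4066790264319, 244.25724667977815], [615.5821319185636, 182.3552190403265], [566.2864970785085, 67.09796410499504]] [519.6 156.7  70. ] [158.7, 122.7, 154.2, 125.4]
[[470.92415188065115, 243.01448365254976], [610.7034471741854, 176.9953074524734], [556.1146196088406, 59.47630750219025], [413.4633141294688, 126.05458083792655]] [512.8 151.4  70. ] [130.3, 154.6, 129.6, 157.4]
big [ 540.7 -159.1   40. ] [ 529.1 -165.8   40. ]
bar [ 556.  -232.5   40. ] [ 546.6 -238.5   40. ]
sq [ 630.9 -218.2   40. ] [ 618.3 -224.4   40. ]
small [ 614.5 -142.9   40. ] [ 606.3 -149.1   40. ]
time_s: 2.15
ee_pos: [526.0, 150.5, 225.2]
ee_rot: [180.0, 0.0, 163.1]
force: [0.4, -0.2, 0.0]
gripper_width: 0.3
gripper_force: 0.0
```

```bash
python3 - <<'E'
from h import *
s=env.state(); im=grab_frame('wrist'); c=cam('wrist',s); cv2.imwrite('pics/w1.png',im)
print(s['ee_pos'],s['ee_rot'])
for n in ['lamp_box','rocker_raised_half']: print(n,[(round(d['p'],2),[round(v) for v in d['point']]) for d in models.search_frame(n,'wrist')[:3]])
E
```

```text
[525.98641989 150.51831191 225.15295759] [1.79969518e+02 2.68573076e-02 1.63077416e+02]
lamp_box [(0.75, [501, 169, 67]), (0.73, [425, 345, 63])]
rocker_raised_half [(0.93, [518, 160, 76])]
```

View pics/w1.png

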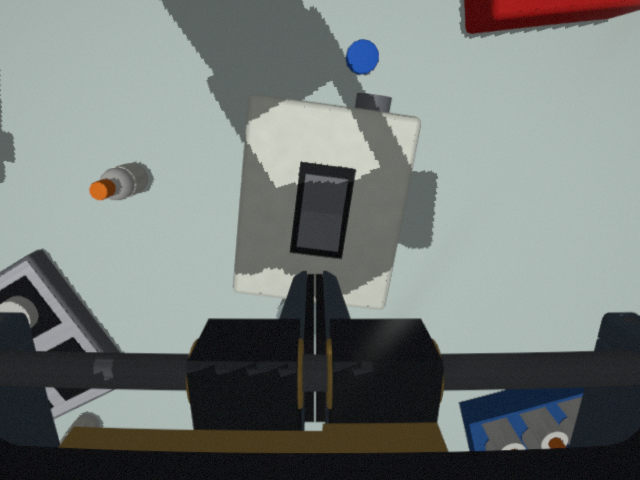

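The wrist picture shows the white box with top corners (250,96), (420,118), (385,307) and (234,291). The black surround has corners (301,162), (355,170), (340,258) and (291,251). The fingertips appear at (315,275), beyond the rocker.

```bash
python3 - <<'E'
from h import *
np.set_printoptions(suppress=True,precision=1)
c=cam('wrist')
W=np.array([atz(c,p,70) for p in [(249,97),(420,118),(386,307),(234,291)]]); print(W[:,:2],W.mean(0),[round(float(np.linalg.norm(W[i]-W[i-1])),1) for i in range(4)])
V=np.array([atz(c,p,72) for p in [(301,162),(355,170),(340,258),(291,251)]]); print(V[:,:2],V.mean(0),[round(float(np.linalg.norm(V[i]-V[i-1])),1) for i in range(4)])
for Q in(W,V):
    d=Q[2]+Q[3]-Q[0]-Q[1]; print(np.degrees(np.arctan2(d[1],d[0])))
s=env.state(); print('tip px',proj(c,np.array(s['ee_pos'])-[0,0,11]))
a=np.radians(-24.3);X=V.mean(0)[:2]+20*np.array([np.cos(a),np.sin(a)]); print(X,delta([*X,111]))
E
```

```text
[[420.8 133. ]
 [471.4 247.9]
 [611.9 186.3]
 [560.7  69.7]] [516.2 159.2  70. ] [153.6, 125.5, 153.4, 127.4]
[[476.3 154.9]
 [493.9 191.8]
 [557.9 161.6]
 [540.8 126. ]] [517.2 158.6  72. ] [70.6, 40.9, 70.8, 39.5]
-23.99543101356843
-24.69350617471332
tip px [[315.1 306.7]]
[535.4 150.3] [ -9.1   2.6 113.6]
```

```bash
python3 -m crank '1 -9 2.5 20 0 0 7.4; 1 0 0 50 0 0 0; 1 0 0 45 0 0 0; 1 0 0 0 0 0 0'; python3 - <<'E'
from h import *
s=env.state(); im=grab_frame('wrist'); c=cam('wrist',s); cv2.imwrite('pics/w2.png',im)
a=np.radians(-24.3);X=np.array([516.5,158.8])+20*np.array([np.cos(a),np.sin(a)]); print(delta([*X,86]))
E
```

```text
time_s: 2.8
ee_pos: [530.9, 152.2, 107.2]
ee_rot: [-179.7, -0.4, 155.8]
force: [0.2, 0.9, 1.6]
gripper_width: 0.3
gripper_force: 0.0
[-2.44970736 -1.14330226 23.62553241]
```

View pics/w2.png

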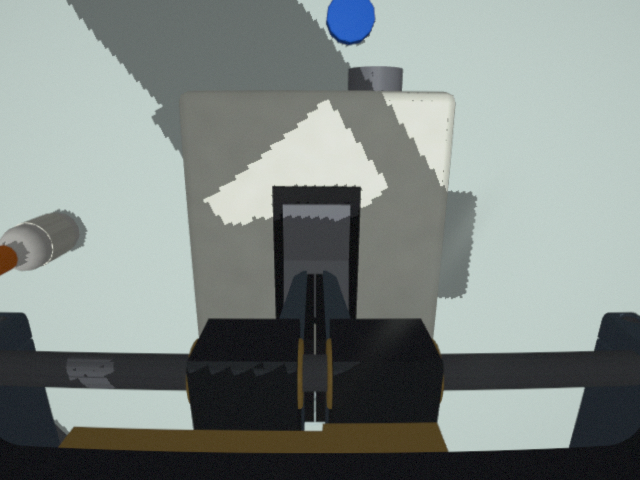

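The tool lines up with the rocker: the surround spans x 274–360, the pivot line is near row 262, and the fingertips are just past it over the raised half. Now I press.

```bash
python3 -m crank '1 -2.5 -1 7 0 0 0; 1 0 0 5 0 0 0; 1 0 0 3 0 0 0; 1 0 0 3 0 0 0; 1 0 0 3 0 0 0; 1 0 0 0 0 0 0'
```

```text
time_s: 3.6
ee_pos: [536.6, 150.0, 89.1]
ee_rot: [180.0, 0.1, 155.7]
force: [1.2, -0.3, 1.1]
gripper_width: 0.5
gripper_force: 0.9
```

```bash
python3 -m crank '1 0 0 2 0 0 0; 1 0 0 1 0 0 0; 1 0 0 0 0 0 0'; python3 -m crank '1 0 0 1 0 0 0; 1 0 0 0 0 0 0'
```

```text
time_s: 3.98
ee_pos: [536.4, 150.0, 86.2]
ee_rot: [180.0, 0.0, 155.7]
force: [2.4, -1.3, 3.5]
gripper_width: 0.3
gripper_force: 2.0
time_s: 4.22
ee_pos: [536.4, 150.0, 86.2]
ee_rot: [179.9, 0.1, 155.7]
force: [0.2, -2.1, 9.5]
gripper_width: 0.4
gripper_force: 4.9
```

```bash
python3 -m crank '1 0 0 1 0 0 0; 1 0 0 0 0 0 0'; python3 -m crank '1 0 0 -20 0 0 0; 1 0 0 -50 0 0 -9.2; 1 0 0 -40 0 0 -9.2; 1 0 0 0 0 0 -9.2; 1 0 0 0 0 0 -9.0;1 0 0 0 0 0 0'; python3 - <<'E'
from h import *
s=env.state(); im=grab_frame('side'); im2=grab_frame('scene')
cv2.imwrite('pics/on.png',np.hstack([cv2.resize(im2[170:270,320:420],(400,400)),cv2.resize(im[165:265,240:340],(400,400))]))
print(delta([550,-195,190],s))
E
```

```text
time_s: 4.47
ee_pos: [536.4, 150.1, 86.1]
ee_rot: [179.9, 0.1, 155.7]
force: [-1.8, -1.3, 15.4]
gripper_width: 0.6
gripper_force: 7.8
time_s: 5.22
ee_pos: [534.9, 150.0, 193.1]
ee_rot: [180.0, -0.2, -167.8]
force: [-0.3, -0.3, -0.3]
gripper_width: 0.4
gripper_force: 0.0
[  58.18000235 -340.40104462    3.07425397]
```

View pics/on.png

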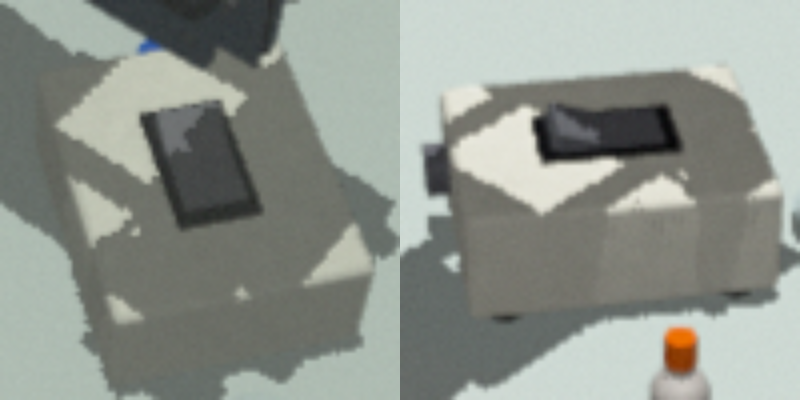

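The rocker has flipped: the near half now stands up at side crop (560,112), the far half is level, and the box is where it was. Next, the pad.

```bash
python3 -m crank '1 7 -42.5 0 0 0 0; 1 7 -42.5 0 0 0 0; 1 7 -42.5 0 0 0 0; 1 7 -42.5 0 0 0 0; 1 7 -42.5 0 0 0 0; 1 7 -42.5 0 0 0 0; 1 7 -42.5 0 0 0 0; 1 9 -42.5 0 0 0 0; 1 0 0 0 0 0 0'; python3 - <<'E'
from h import *
s=env.state(); im=grab_frame('wrist'); cv2.imwrite('pics/w3.png',im)
for n in ['key_big_round_top','key_bar_top','key_small_round_top','key_square_top']: print(n,[(round(d['p'],2),[round(v) for v in d['point']]) for d in models.search_frame(n,'wrist')[:2]])
E
```

```text
time_s: 6.45
ee_pos: [551.5, -197.0, 193.2]
ee_rot: [180.0, -0.1, -168.0]
force: [-0.3, -0.1, -0.3]
gripper_width: 0.3
gripper_force: 0.0
key_big_round_top [(0.77, [532, -162, 35])]
key_bar_top [(0.82, [552, -236, 43]), (0.61, [610, -140, 39])]
key_small_round_top [(0.93, [609, -142, 36])]
key_square_top [(0.7, [452, -13, 44]), (0.62, [619, -219, 43])]
```

View pics/w3.png

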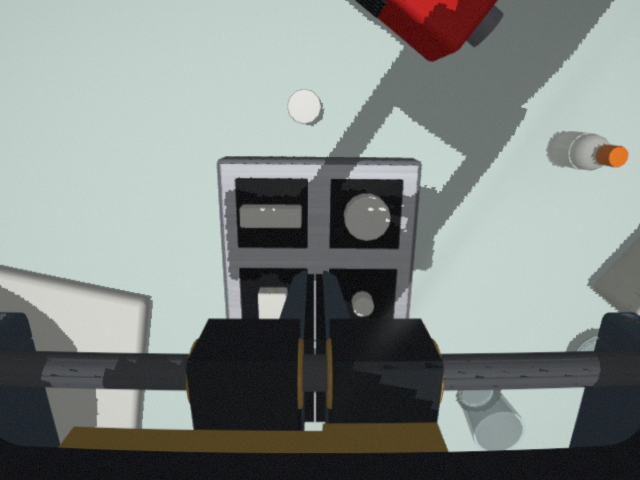

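The wrist picture shows the big round key at (367,217), the bar at (271,215), the small round at (362,303) and the square at (272,303). The pad is square to the image.

```bash
python3 - <<'E'
from h import *
np.set_printoptions(suppress=True,precision=1)
s=env.state();c=cam('wrist',s)
b,r=[atz(c,p,40) for p in((367,217),(271,215.5))]; print(b,r,np.linalg.norm(b-r))
b[2]=r[2]=43; print(delta(b),delta(r))
E
```

```text
[ 536.8 -155.    40. ] [ 551.6 -228.3   40. ] 74.71286216948924
[  6.3  40.6 150.8] [  7.6 -34.1 150.8]
```

```bash
python3 -m crank '1 7 38 20 0 0 0; 1 0 0 50 0 0 0; 1 0 0 45 0 0 0; 1 0 0 15 0 0 0; 1 0 0 5 0 0 0; 1 0 0 4 0 0 0; 1 0 0 0 0 0 0'
```

```text
time_s: 7.58
ee_pos: [537.7, -159.2, 56.0]
ee_rot: [-179.9, 0.1, -167.7]
force: [0.1, -0.9, 0.0]
gripper_width: 0.3
gripper_force: 0.0
```

```bash
python3 -m crank '1 0 0 4 0 0 0; 1 0 0 3 0 0 0; 1 0 0 3 0 0 0; 1 0 0 2 0 0 0; 1 0 0 0 0 0 0';  python3 -m crank '1 0 0 2 0 0 0; 1 0 0 0 0 0 0'
```

```text
time_s: 8.2
ee_pos: [537.6, -159.3, 43.2]
ee_rot: [-180.0, 0.1, -167.7]
force: [1.2, -1.1, 4.1]
gripper_width: 0.5
gripper_force: 2.2
time_s: 8.45
ee_pos: [537.7, -159.3, 43.2]
ee_rot: [-179.9, 0.1, -167.7]
force: [-2.0, -0.2, 17.2]
gripper_width: 0.7
gripper_force: 8.5
```

The big key is on its stop: 17 N with no further travel. I lift, then move to the bar.

```bash
python3 -m crank '1 0 0 -20 0 0 0; 1 0 0 -25 0 0 0; 1 0 -38 0 0 0 0; 1 0 -37.5 0 0 0 0; 1 0 0 0 0 0 0; 1 0 0 20 0 0 0; 1 0 0 10 0 0 0; 1 0 0 0 0 0 0'
```

```text
time_s: 9.45
ee_pos: [552.0, -231.7, 54.8]
ee_rot: [179.9, -0.1, -167.7]
force: [-0.4, 0.0, -0.5]
gripper_width: 0.5
gripper_force: 0.0
```

```bash
python3 -m crank '1 0 0 3 0 0 0; 1 0 0 3 0 0 0; 1 0 0 3 0 0 0; 1 0 0 2 0 0 0; 1 0 0 1 0 0 0; 1 0 0 0 0 0 0';  python3 -m crank '1 0 0 2 0 0 0; 1 0 0 0 0 0 0'
```

```text
time_s: 10.2
ee_pos: [553.4, -232.7, 44.0]
ee_rot: [-180.0, 0.0, -167.7]
force: [1.2, 1.5, 2.4]
gripper_width: 0.3
gripper_force: 1.3
time_s: 10.45
ee_pos: [553.4, -232.7, 43.2]
ee_rot: [-180.0, 0.1, -167.7]
force: [-1.3, 2.1, 10.5]
gripper_width: 0.3
gripper_force: 5.0
```

```bash
python3 -m crank '1 0 0 1 0 0 0; 1 0 0 0 0 0 0'; python3 -m crank '1 0 0 -20 0 0 0; 1 0 0 -50 0 0 0; 1 0 0 -60 0 0 0; 1 60 0 0 0 0 0; 1 0 0 0 0 0 0;1 0 0 0 0 0 0'; python3 - <<'E'
from h import *
w=grab_frame('scene'); d=grab_frame('side')
cv2.imwrite('pics/end.png',np.hstack([cv2.resize(w[270:430,160:320],(400,400)),cv2.resize(d[240:370,360:510],(400,347))[:347] if 0 else cv2.resize(d[240:390,360:510],(400,400))]))
E
```

```text
time_s: 10.7
ee_pos: [553.4, -232.7, 43.1]
ee_rot: [-180.0, 0.1, -167.7]
force: [-2.1, 2.9, 14.5]
gripper_width: 0.4
gripper_force: 7.7
time_s: 11.45
ee_pos: [494.2, -245.7, 170.5]
ee_rot: [180.0, -0.0, -167.7]
force: [-0.4, -0.2, -0.4]
gripper_width: 0.6
gripper_force: 0.0
```

View pics/end.png

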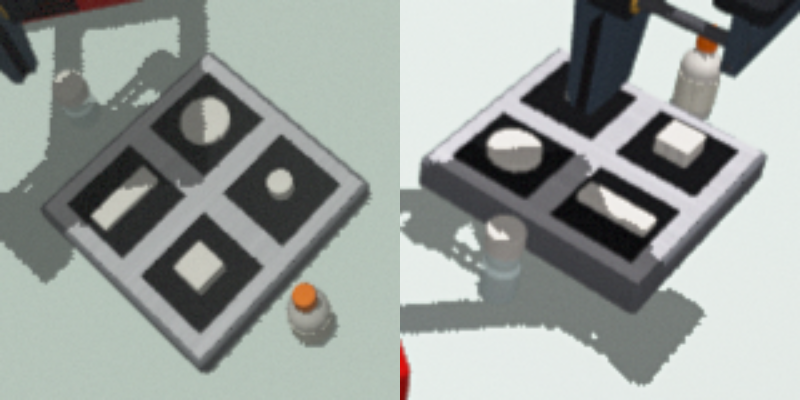

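In both crops the big round and bar keys sit low, while the square and small round keys are still up. The vial and dropper stand untouched, and the arm is clear.

```bash
python3 -c "
from workcell import env
print(env.job_done())"
```

```text
the job is handed in; nothing more can be done
None
```

The job is handed in after about 11.5 s: the lamp rocker, the large round key and the bar key were pressed to their stops in that order. The pictures showed the other two keys still up, the lamp box in place, and nothing knocked over near the pad. The hand-in call gave no verdict.

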